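Store a carton in the roll-top parcel locker

TASK

Roll the ribbed cover of the parcel locker all the way open, then slide the low flat carton lying in front of it straight in until its long side sits squarely against the stop rail inside. Then roll the cover back down until it is fully shut, leaving everything else on the counter where it is.

Things in the scene. Friction and masses are not known exactly. Their poses are not given: they have to be found in the camera images.
- locker: roll-top parcel locker, fixed, 400 x 304 x 206 mm high: clear half-round cheeks 260 mm apart inside, grey shell over the rear half, ribbed roll cover over the front half. No floor: things slide in on the counter. Origin: on the counter midway between the cheeks, below the cover's axis. Its -x axis points out of the open front (to the robot's left, within 10 degrees), y along the cover's axis.
- cover (a joint): ribbed aluminium roll cover, rad: 0 fully shut (lower edge 21 mm above the counter), 1.3 the open stop. It turns about a level axis along the locker's y, 12 mm above the locker's origin; slats' outer face at 183 mm radius. Opening carries the front edge up and back over the top. Friction holds it wherever it is left; moving it takes up to 8 N along the track at the bar.
- cover_handle (a point): middle of the round handle bar outside the roll cover: 12 mm thick, 120 mm long along the locker's y, a post at each end, free between. Its centre line runs 220 mm from the cover's axis, 37 mm off the slats. Shut, it stands 48 degrees above level in front of the axis (147 mm before, 175 mm above the locker's origin); opening takes it up and back on a circle to 122 degrees.
- stop (a point): middle of the front face of the low stop rail inside the locker: rail 20 mm high, 260 mm long along the locker's y, its front face (towards the open front) 50 mm before the locker's origin; this point is 10 mm above the counter.
- parcel: the low flat carton to be stored, 90 mm (own x) x 120 mm (own y) x 45 mm high, 0.2 to 0.4 kg, lying on the counter in front of the locker with a long side roughly facing it. Origin: centre of its underside.
- stored: small carton already stored inside the locker behind the stop rail, 60 x 100 x 50 mm high; a bystander. Origin: centre of its underside.
- tall_carton: upright carton, 80 x 70 x 110 mm high; a bystander. Origin: centre of its underside.
- long_carton: long narrow carton, 240 x 60 x 60 mm high; a bystander. Origin: centre of its underside.
- dispenser: desk tape dispenser, 130 x 55 x 77 mm high; a bystander. Origin: centre of its underside.
- stapler: stapler, 150 x 36 x 62 mm high; a bystander. Origin: centre of its underside.
Things that resemble listed ones, but are neither listed nor needed, are in the scene too. Leave any red or turquoise look-alike of the parcel alone.

How it is judged:
On the way, in this order (a step that is already met when the one before it is completed fails the run):
1. the roll cover is rolled open (value of joint cover above 1.1 rad), for 0.2 s.
2. the flat carton sits square against the stop rail with the cover still open (x of parcel in the frame of stop between -0.055 and -0.04 m and y of parcel in the frame of stop between -0.08 and 0.08 m and angle between the x axis of parcel and the x axis of locker, either way round below 0.12 rad and angle between parcel's own z axis and vertical below 0.08 rad and height (world z) of parcel below 0.01 m and value of joint cover above 1 rad), for 0.2 s.
At the end, for the whole second after the job is handed in: The cover is shut to within 0.05 rad and the flat carton lies at rest flat on the counter inside the locker, its long side within 10 mm of the stop rail and square to it within 0.12 rad (value of joint cover below 0.05 rad and x of parcel in the frame of stop between -0.055 and -0.04 m and y of parcel in the frame of stop between -0.08 and 0.08 m and angle between the x axis of parcel and the x axis of locker, either way round below 0.12 rad and angle between parcel's own z axis and vertical below 0.08 rad and height (world z) of parcel below 0.01 m and linear speed of parcel below 0.02 m/s); the robot touches nothing.
It fails at once if a bystander is moved more than 30 mm or tipped (distance of any of stored, tall_carton, long_carton, dispenser, stapler from where it was at the start of the episode above 0.03 m or angle between any of stored, tall_carton, long_carton, dispenser, stapler's own z axis and vertical above 0.5 rad).
It also fails if it takes over 67 s, if anything falls off the work surface, if the arm or the gripper's body presses on something with over 40 N, if the wrist force passes 120 N, or if a joint passes its speed limit or range.

ROBOT

A 6-joint arm with a two-finger parallel gripper is mounted at the origin on the work surface. World frame = base frame: x ahead of the robot, y to its left, z up, the work surface at z = 0. Lengths are in m, angles in rad, forces in N, time in s.
With the tool pointing down it reaches from about 0.375 to 0.9 m from the base axis. Payload 3.1 kg.
Tool frame: the origin (TCP) lies between the finger pads; the fingertips stand 17 mm ahead of it and the grasp point (between the pads) lies 2 mm behind it; z points along the fingers, y is the line along which they close (so a half turn about z gives the same grasp; the last joint's range is limited). The gripper opens to 85 mm and grips with 20 to 120 N. Pads are 22 mm wide; open, the fingers measure 114 mm over their backs; the gripper's body (76 mm by 85 mm) begins 54 mm behind the grasp point. The pads swing forward as they close: fully open they stand 13 mm farther back than shut.
Start: joints at [0.984, 0.527, 1.433, -0, 1.181, -0.178], TCP at [0.248, 0.573, 0.248] pointing down, gripper open.
Joint ranges: [-3.08, 3.08], [-0.75, 2.2], [0.22, 2.44], [-1.43, 4.57], [0, 2.65], [-2.85, 2.85]. Speed limits (rad/s): [2.79, 2.79, 3.14, 3.14, 3.14, 3.14].

INTERFACE

Orientations are given as a unit quaternion [x, y, z, w].
In Python, from station import sense, vision, order gives the robot as it stands.
- The arm moves only by the shell command python3 -m crank 'ROWS' [OPENING] [FORCE]. ROWS is JSON, a list of rows, each an object with "dp": the shift along the world's x, y, z in units of 30 mm (1.0 is 30 mm), a list of three; "angular": the turn, a rotation vector about the world's x, y, z in degrees, a list of three. In form: [{"dp": [dx, dy, dz], "angular": [ax, ay, az]}, ...]. A call has 1 to 20 rows; each row shifts and turns the commanded pose from where the row before left it; what a row does not reach is not made up. A row lasts 1/10 s, in which the tool goes at most 50 mm and 8.59 degrees, less where a joint would pass 70% of its speed; a pose out of reach is approached as far as the arm can. A call is refused whole if a number of a shift passes 1 or a number of a turn 8.59, either way. A call with a gripper value outside its range is refused whole. OPENING is the closure, from 0 (fully open) to 1 (shut), set as the call begins (- or left out, the last holds). The fingers move at their own pace and stop on an object; FORCE is the grip in N (left out, the last holds). Time passes only in rows, so rows that do not move let the fingers close. It gives the time, the measured TCP pose, the force, the opening and the grip force at its end, in the units of the state.
- sense(): the state, without advancing time (a new reading comes with each control period).
- vision.snapshot(name): name is "side" or "top"; returns a dict with "image" (384x512x3 uint8, blue, green, red), "range_z" (384x512 float32, m along the optical axis (not along the pixel's ray), 0 where there is no reading), "mtx" (3x3 intrinsics, pixels), "dist" ([k1, k2, p1, p2, k3] as OpenCV has them; the pictures are not rectified), "pose" (4x4, takes a point from camera to world coordinates). Camera axes: x right, y down, z forward; pixel columns grow to the right and rows downward; lengths in m; the calibration is good to about 2 mm. A picture is of the moment at which its call begins.
- order.sign_off(): hands the job in; it is judged then, once.
The state is a dict: "t": time; "q": joint angles; "qd": joint speeds; "tau": joint torques, N m; "tcp_pos": TCP position; "tool_rot": TCP orientation; "force": force on the tool from outside, world axes, zero at the start; "ft_torque": the same for the moment, N m; "finger_gap": opening from 0.0 (shut) to 1.0 (fully open); "gripper_force": force on a finger pad.
Only numpy, scipy, OpenCV 4.12 (cv2) and the standard library are available. Lean on these libraries where they do the work, as an engineer would, in place of code of your own. Each camera call takes 0.05 s, during which the arm holds its last target. There are 200 camera calls.

## Working session

There is one attempt and no reset: what is moved stays moved. The work goes in short steps, Python scripts to look and compute and a shell command to move; the robot and the scene stay as the last step left them, time stands still between calls to the robot, and variables do not carry over. Pictures are saved under pics/ and viewed, at most 10 in all, crops included, and the job is handed in when it is done.

```bash
mkdir -p pics; python3 - <<'E'
from station import sense, vision
import cv2,numpy as np
for n in("top","side"):
    s=vision.snapshot(n); cv2.imwrite(f"pics/{n}0.png",s["image"]); np.savez(f"{n}0.npz",**s)
    print(n,s["pose"].round(3).tolist(),s["mtx"].tolist(),s["dist"])
print(sense())
E
```

```text
top [[-0.036, -0.976, 0.214, 0.201], [-0.999, 0.036, -0.004, -0.009], [-0.003, -0.214, -0.977, 1.724], [0.0, 0.0, 0.0, 1.0]] [[378.110191993588, 0.0, 253.13064957845], [0.0, 378.110191993588, 187.40568005898248], [0.0, 0.0, 1.0]] [-0.0582345  0.         0.         0.         0.       ]
side [[-0.884, 0.445, -0.143, 0.717], [0.467, 0.838, -0.281, 0.354], [-0.005, -0.316, -0.949, 1.354], [0.0, 0.0, 0.0, 1.0]] [[362.7884508057294, 0.0, 251.37310398065046], [0.0, 362.7884508057294, 192.4104059858562], [0.0, 0.0, 1.0]] [0.02515726 0.         0.         0.         0.        ]
{'t': 0.1, 'q': array([ 9.83494725e-01,  5.28411384e-01,  1.43376831e+00,  1.64213931e-05,
        1.18140414e+00, -1.78532301e-01]), 'qd': array([-0.00240165, -0.00194388, -0.00249952, -0.00062521, -0.00082838,
       -0.00103444]), 'tau': array([-4.61394575e-04, -4.43303096e+01, -1.78585339e+01, -2.45653991e-04,
        3.83893654e-03, -2.19770544e-05]), 'tcp_pos': array([0.24807027, 0.57299761, 0.24740985]), 'tool_rot': array([ 2.02967616e-01,  9.79184945e-01, -9.20650808e-04, -3.79022957e-04]), 'force': array([0.06891175, 0.3402136 , 0.38602989]), 'ft_torque': array([-0.03307724,  0.05152939, -0.01567201]), 'gripper_force': 0.0, 'finger_gap': 0.9983861062253172}
```

View pics/top0.png

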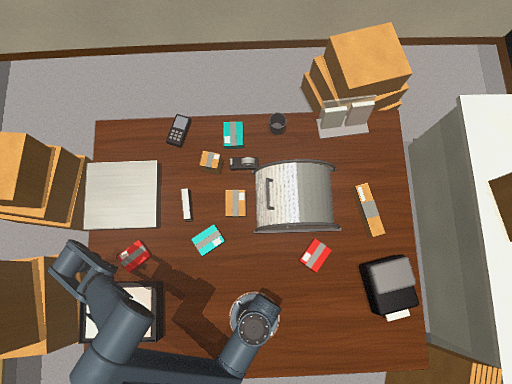

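View pics/side0.png

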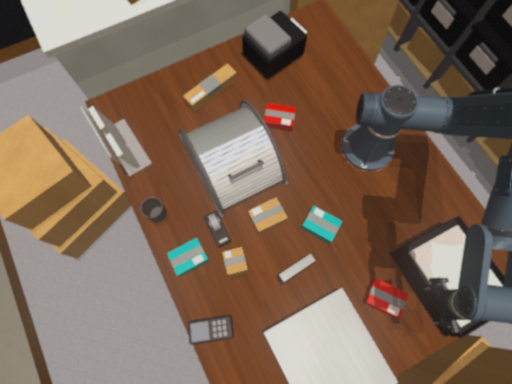

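The top view shows the locker at about (295,195), opening left (world +y), with its handle at (269,194). There are two brown cartons: A at (235,203), directly in front of the opening with its long side facing it, and B at (210,160), smaller and apparently upright. The red and turquoise ones are look-alikes. A fits the parcel; I'll confirm it with heights and a crop.

```bash
cat > h.py <<'E'
import numpy as np,cv2
from station import sense,vision
def cloud(s):
    h,w=s["range_z"].shape
    u,v=np.meshgrid(np.arange(w),np.arange(h))
    p=cv2.undistortPoints(np.stack([u,v],-1).reshape(-1,1,2).astype(np.float64),s["mtx"],s["dist"]).reshape(h,w,2)
    z=s["range_z"].astype(float)
    c=np.dstack([p[...,0]*z,p[...,1]*z,z])
    return c@s["pose"][:3,:3].T+s["pose"][:3,3]
def rect(P,lo,hi,box):
    m=(P[...,2]>lo)&(P[...,2]<hi)&(P[...,0]>box[0])&(P[...,0]<box[1])&(P[...,1]>box[2])&(P[...,1]<box[3])
    q=P[m]; r=cv2.minAreaRect((q[:,:2]*1000).astype(np.float32)); return len(q),np.median(q[:,2]).round(4),[np.round(x,1) for x in r]
E
python3 - <<'E'
from h import *
s=dict(np.load("top0.npz"));P=cloud(s);t=dict(np.load("side0.npz"));Q=cloud(t)
for n,(u,v) in dict(A=(235,203),B=(210,160),white=(186,204),disp=(243,163),handle=(269,194),cheekF_l=(256,231),cheekR=(336,165),cheekR2=(339,228)).items(): print(n,P[v,u].round(3))
for n,(u,v) in dict(A=(268,214),B=(234,261),white=(297,268),handle=(246,170),disp=(217,228)).items(): print(n,Q[v,u].round(3))
a=P[203,235];b=a[:2]
bx=[b[0]-.08,b[0]+.08,b[1]-.07,b[1]+.07]
print(rect(P,.035,.055,bx),rect(Q,.035,.055,bx))
im=cv2.resize(s["image"][130:250,160:350],None,fx=4,fy=4,interpolation=cv2.INTER_CUBIC);cv2.imwrite("pics/crop.png",im)
E
```

```text
A [0.5   0.068 0.044]
B [0.686 0.171 0.11 ]
white [0.502 0.287 0.055]
disp [0.678 0.026 0.073]
handle [ 0.507 -0.08   0.187]
cheekF_l [ 0.373 -0.022  0.019]
cheekR [ 0.672 -0.413  0.001]
cheekR2 [ 0.373 -0.399  0.012]
A [0.503 0.068 0.04 ]
B [0.696 0.174 0.111]
white [0.51  0.292 0.055]
handle [ 0.519 -0.072  0.19 ]
disp [0.696 0.032 0.059]
(521, np.float64(0.0457), [array([501.2,  65.7]), array([ 86.4, 119.7]), np.float64(88.5)]) (760, np.float64(0.0439), [array([505.8,  67.8]), array([ 90.2, 120.6]), np.float64(88.2)])
```

View pics/crop.png

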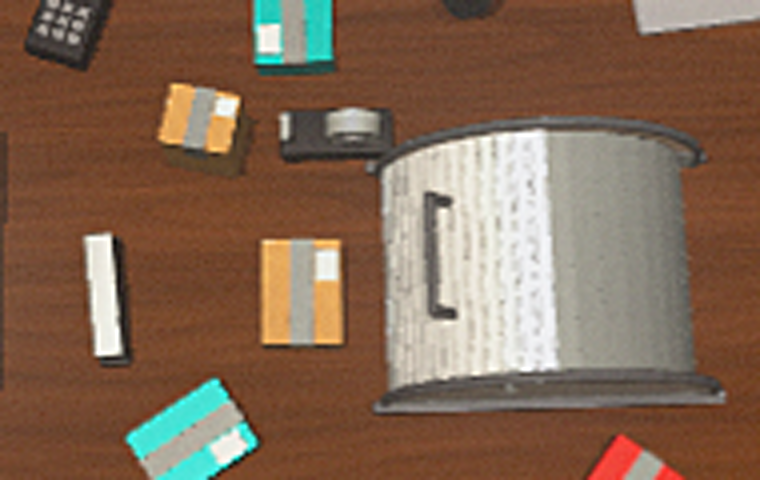

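The crop confirms A: 45 mm high, 90 x 120 mm, long side facing the locker, while B is 110 mm tall and so the tall_carton. Next I'll fit the locker.

```bash
python3 - <<'E'
from h import *
from scipy.optimize import least_squares
for f in("top0","side0"):
    s=dict(np.load(f+".npz"));P=cloud(s)
    m=(P[...,2]>.06)&(P[...,2]<.25)&(P[...,0]>.34)&(P[...,0]<.7)&(P[...,1]>-.42)&(P[...,1]<-.02)&(P[...,0]+0*P[...,1]>.4)&(P[...,0]<.62)
    q=P[m]
    # locker x dir ex=(sin a,-cos a), y dir ey=(cos a, sin a)
    def r(p): 
        a,c,R=p; return np.hypot((q[:,:2]@[np.sin(a),-np.cos(a)])-c,q[:,2]-.012)-R
    o=least_squares(r,[0,.2,.183],loss="soft_l1",f_scale=.003);a,c,R=o.x
    print(f,"a deg",np.degrees(a),"c",c,"R",R,np.median(abs(o.fun)))
    # all points: extents along ey
    ex=np.array([np.sin(a),-np.cos(a)]);ey=np.array([np.cos(a),np.sin(a)])
    L=np.dstack([P[...,:2]@ex-c,P[...,:2]@ey,P[...,2]])
    rad=np.hypot(L[...,0],L[...,2]-.012)
    k=(abs(rad-R)<.006)&(L[...,2]>.05)&(abs(L[...,0])<.2)&(L[...,1]>.3)&(L[...,1]<.75)
    print("cyl y",np.percentile(L[k][:,1],[0.5,2,50,98,99.5]).round(4))
    k=(rad>.188)&(rad<.205)&(L[...,2]>.05)&(abs(L[...,0])<.2)&(L[...,1]>.3)&(L[...,1]<.75)
    print("rims y hist",np.histogram(L[k][:,1],bins=np.arange(.3,.75,.02)))
    k=(rad>.207)&(rad<.235)&(L[...,2]>.1)&(L[...,0]<-.0)&(L[...,1]>.4)&(L[...,1]<.62)
    h=L[k];print("handle",len(h),np.median(h,0).round(4),np.percentile(h[:,1],[0,5,95,100]).round(4),np.median(rad[k]),np.degrees(np.median(np.arctan2(h[:,2]-.012,-h[:,0]))))
E
```

```text
top0 a deg -0.5677258075736336 c 0.18889271815500852 R 0.17330528215022595 0.0035874466666132865
cyl y [0.3756 0.388  0.5136 0.6434 0.6476]
rims y hist (array([  0,   0,   0,  71,  66,   3,   0,   9,   1,   3,   0,   1,   2,
         8,   2,   1,   1, 140,  11,  19,   3,   0]), array([0.3 , 0.32, 0.34, 0.36, 0.38, 0.4 , 0.42, 0.44, 0.46, 0.48, 0.5 ,
       0.52, 0.54, 0.56, 0.58, 0.6 , 0.62, 0.64, 0.66, 0.68, 0.7 , 0.72,
       0.74]))
handle 87 [-0.1198  0.5125  0.191 ] [0.4492 0.4535 0.5701 0.5762] 0.21488653737857694 56.35485884742894
side0 a deg -0.31672963853276737 c 0.19171104841070577 R 0.1721977884299099 0.0037896648123801335
cyl y [0.3818 0.3875 0.5195 0.6422 0.6541]
rims y hist (array([  0,   0,   0,  18, 110,   0,   0,   4,   1,   0,   0,   0,   0,
         3,   2,   0,   0, 121,   3,  19,  14,   0]), array([0.3 , 0.32, 0.34, 0.36, 0.38, 0.4 , 0.42, 0.44, 0.46, 0.48, 0.5 ,
       0.52, 0.54, 0.56, 0.58, 0.6 , 0.62, 0.64, 0.66, 0.68, 0.7 , 0.72,
       0.74]))
handle 128 [-0.1221  0.5154  0.1887] [0.451  0.4586 0.5747 0.5815] 0.2149137091828402 55.53247248923093
```

```bash
python3 - <<'E'
from h import *
from scipy.optimize import least_squares
for f in("top0","side0"):
    s=dict(np.load(f+".npz"));P=cloud(s)
    m=(P[...,2]>.06)&(P[...,2]<.25)&(P[...,0]>.41)&(P[...,0]<.62)&(P[...,1]>-.19)&(P[...,1]<-.02)
    q=P[m]
    def r(p):
        a,c=p; return np.hypot((q[:,:2]@[np.sin(a),-np.cos(a)])-c,q[:,2]-.012)-.183
    o=least_squares(r,[0,.2],loss="soft_l1",f_scale=.002);a,c=o.x
    print(f,"a deg",np.degrees(a),"c",c,np.median(o.fun),np.median(abs(o.fun)))
    ex=np.array([np.sin(a),-np.cos(a)]);ey=np.array([np.cos(a),np.sin(a)])
    L=np.dstack([P[...,:2]@ex-c,P[...,:2]@ey,P[...,2]]);rad=np.hypot(L[...,0],L[...,2]-.012)
    k=(rad>.207)&(rad<.235)&(L[...,2]>.1)&(L[...,0]<0)&(L[...,1]>.4)&(L[...,1]<.62)
    h=L[k];print("handle",len(h),h[:,2].max(),np.median(h,0).round(4),np.percentile(h[:,1],[0,5,95,100]).round(4),np.degrees(np.median(np.arctan2(h[:,2]-.012,-h[:,0]))))
    w=P[k];l=cv2.fitLine((w[:,:2]).astype(np.float32),cv2.DIST_HUBER,0,.01,.01).ravel();print("handle world",np.median(w,0).round(4),"dir deg",np.degrees(np.arctan(l[1]/l[0])))
    for n,z0,z1 in(("base",.004,.03),):
        k=(L[...,2]>z0)&(L[...,2]<z1)&(abs(L[...,0])<.22)&(abs(L[...,1]-.52)<.18)&(abs(L[...,1]-.52)>.12)
        print(n,np.percentile(L[k][:,0],[1,99]).round(3),np.percentile(L[k][:,1],[1,99]).round(3))
E
```

```text
top0 a deg -0.5655348221839357 c 0.2045849255186493 -0.00010603240022585836 0.0023609152704243547
handle 96 0.20123006498013996 [-0.1348  0.5117  0.1904] [0.4492 0.4532 0.5722 0.5774] 52.988966974672536
handle world [ 0.511  -0.0747  0.1904] dir deg 0.029435895
base [-0.216  0.217] [0.341 0.698]
side0 a deg -0.36310048786772064 c 0.20759939277107936 -0.00026313550121812024 0.0019551058474636396
handle 134 0.19486417242298004 [-0.1381  0.5168  0.1887] [0.4511 0.4581 0.5761 0.5819] 52.11201388290278
handle world [ 0.5163 -0.0728  0.1887] dir deg -0.773896
base [-0.214  0.197] [0.369 0.699]
```

Confirmed. The handle bar is along world x at about (0.513, -0.073, 0.184), and the locker origin is at about (0.515, -0.211), yawed about -0.5°. I'll go above the bar with the tool vertical, tool y along world y, and fingers mostly closed as a cage.

```bash
python3 -m crank '[{"dp":[0.42,-0.98,0.04],"angular":[0,0,1.15]},{"dp":[0.42,-0.98,0.04],"angular":[0,0,1.15]},{"dp":[0.42,-0.98,0.04],"angular":[0,0,1.15]},{"dp":[0.42,-0.98,0.04],"angular":[0,0,1.15]},{"dp":[0.42,-0.98,0.04],"angular":[0,0,1.15]},{"dp":[0.42,-0.98,0.04],"angular":[0,0,1.15]},{"dp":[0.42,-0.98,0.04],"angular":[0,0,1.15]},{"dp":[0.42,-0.98,0.04],"angular":[0,0,1.15]},{"dp":[0.42,-0.98,0.04],"angular":[0,0,1.15]},{"dp":[0.42,-0.98,0.04],"angular":[0,0,1.15]},{"dp":[0.42,-0.98,0.04],"angular":[0,0,1.15]},{"dp":[0.42,-0.98,0.04],"angular":[0,0,1.15]},{"dp":[0.42,-0.98,0.04],"angular":[0,0,1.15]},{"dp":[0.42,-0.98,0.04],"angular":[0,0,1.15]},{"dp":[0.42,-0.98,0.04],"angular":[0,0,1.15]},{"dp":[0.42,-0.98,0.04],"angular":[0,0,1.15]},{"dp":[0.42,-0.98,0.04],"angular":[0,0,1.15]},{"dp":[0.42,-0.98,0.04],"angular":[0,0,1.15]},{"dp":[0.42,-0.98,0.04],"angular":[0,0,1.15]},{"dp":[0.42,-0.98,0.04],"angular":[0,0,1.15]}]' 0.7 20
```

```text
t: 2.1
tcp_pos: [0.5005, -0.0157, 0.2721]
tool_rot: [0.003, 1.0, 0.0, -0.0]
force: [0.1, 0.6, 0.2]
finger_gap: 0.301
gripper_force: 0.0
```

```bash
python3 -m crank '[{"dp":[0.2,-0.6,0],"angular":[0,0,0]},{"dp":[0.2,-0.6,0],"angular":[0,0,0]},{"dp":[0,-0.64,0],"angular":[0,0,0]},{"dp":[0,0,-0.4],"angular":[0,0,0]},{"dp":[0,0,-0.4],"angular":[0,0,0]},{"dp":[0,0,-0.4],"angular":[0,0,0]},{"dp":[0,0,-0.4],"angular":[0,0,0]},{"dp":[0,0,0],"angular":[0,0,0]},{"dp":[0,0,0],"angular":[0,0,0]}]'
python3 - <<'E'
from h import *
for n in("top","side"):
    s=vision.snapshot(n);im=s["image"]
    p=np.linalg.inv(s["pose"])@np.array([.513,-.073,.184,1]);uv=cv2.projectPoints(p[None,:3],np.zeros(3),np.zeros(3),s["mtx"],s["dist"])[0].ravel().astype(int);print(uv)
    u,v=uv; c=cv2.resize(im[v-45:v+45,u-50:u+50],(500,450),interpolation=cv2.INTER_CUBIC)
    globals()[n]=c
cv2.imwrite("pics/g1.png",cv2.resize(np.hstack([top,side]),(800,360)))
E
```

```text
t: 3.0
tcp_pos: [0.5122, -0.0692, 0.2238]
tool_rot: [0.003, 1.0, 0.0, -0.001]
force: [-0.2, -0.2, 0.4]
finger_gap: 0.305
gripper_force: 0.0
[267 192]
[247 169]
```

View pics/g1.png

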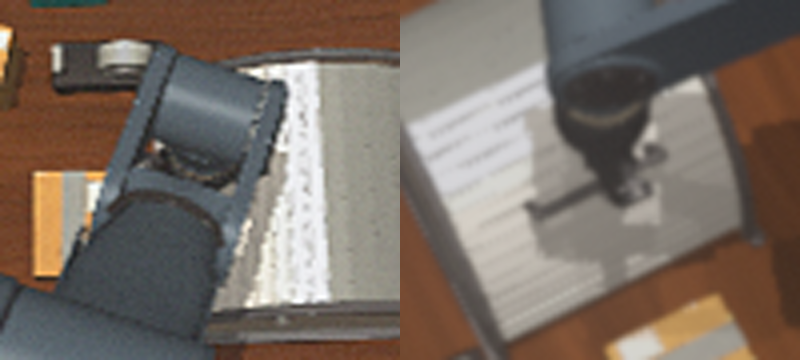

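In the side view (right half), the fingertips straddle the bar line at about (625,190) in the crop. I'll descend gently and watch the force.

```bash
python3 -m crank '[{"dp":[0,-0.03,-0.2],"angular":[0,0,0]},{"dp":[0,-0.03,-0.2],"angular":[0,0,0]},{"dp":[0,-0.03,-0.2],"angular":[0,0,0]},{"dp":[0,0,-0.2],"angular":[0,0,0]},{"dp":[0,0,-0.2],"angular":[0,0,0]},{"dp":[0,0,-0.15],"angular":[0,0,0]},{"dp":[0,0,0],"angular":[0,0,0]}]'
```

```text
t: 3.8
tcp_pos: [0.5119, -0.0723, 0.189]
tool_rot: [0.004, 1.0, 0.0, -0.001]
force: [-0.6, -0.3, -0.0]
finger_gap: 0.3
gripper_force: 0.0
```

```bash
python3 -m crank '[{"dp":[0,0,0],"angular":[0,0,0]},{"dp":[0,0,0],"angular":[0,0,0]},{"dp":[0,0,0],"angular":[0,0,0]},{"dp":[0,0,0],"angular":[0,0,0]},{"dp":[0,0,0],"angular":[0,0,0]}]' 1 20
```

```text
t: 4.3
tcp_pos: [0.5124, -0.0729, 0.1897]
tool_rot: [0.004, 1.0, -0.0, 0.0]
force: [0.5, -4.9, -4.8]
finger_gap: 0.13
gripper_force: 19.9
```

The gripped gap of 0.13 matches the 12 mm bar. I'll loosen to a cage and follow the arc in 5° rows.

```bash
python3 -m crank '[{"dp":[0,0,0],"angular":[0,0,0]},{"dp":[0,0,0],"angular":[0,0,0]},{"dp":[0,-0.52,0.38],"angular":[0,0,0]},{"dp":[0,-0.55,0.33],"angular":[0,0,0]},{"dp":[0,-0.58,0.28],"angular":[0,0,0]},{"dp":[0,-0.6,0.23],"angular":[0,0,0]},{"dp":[0,-0.61,0.18],"angular":[0,0,0]},{"dp":[0,-0.63,0.12],"angular":[0,0,0]},{"dp":[0,-0.64,0.07],"angular":[0,0,0]},{"dp":[0,-0.64,0.01],"angular":[0,0,0]},{"dp":[0,0,0],"angular":[0,0,0]}]' 0.8
python3 -m crank '[{"dp":[0,-0.64,-0.04],"angular":[0,0,0]},{"dp":[0,-0.63,-0.1],"angular":[0,0,0]},{"dp":[0,-0.62,-0.16],"angular":[0,0,0]},{"dp":[0,-0.6,-0.21],"angular":[0,0,0]},{"dp":[0,-0.59,-0.26],"angular":[0,0,0]},{"dp":[0,-0.56,-0.31],"angular":[0,0,0]},{"dp":[0,0,0],"angular":[0,0,0]},{"dp":[0,0,0],"angular":[0,0,0]}]'
```

```text
t: 5.4
tcp_pos: [0.5127, -0.2165, 0.2385]
tool_rot: [0.005, 1.0, -0.0, 0.001]
force: [-0.5, 0.1, 0.1]
finger_gap: 0.201
gripper_force: 0.0
t: 6.2
tcp_pos: [0.512, -0.3257, 0.2044]
tool_rot: [0.004, 1.0, -0.0, -0.001]
force: [0.5, 0.6, 0.3]
finger_gap: 0.202
gripper_force: 0.0
```

```bash
python3 -m crank '[{"dp":[0,-0.08,-0.05],"angular":[0,0,0]},{"dp":[0,0,0.5],"angular":[0,0,0]},{"dp":[0,0,0.9],"angular":[0,0,0]},{"dp":[0,0,0.9],"angular":[0,0,0]},{"dp":[0,0.8,0],"angular":[0,0,0]},{"dp":[0,1,0],"angular":[0,0,0]},{"dp":[0,1,0],"angular":[0,0,0]},{"dp":[0,1,0],"angular":[0,0,0]},{"dp":[0,1,0],"angular":[0,0,0]},{"dp":[0,1,0],"angular":[0,0,0]},{"dp":[0,1,0],"angular":[0,0,0]},{"dp":[0,1,0],"angular":[0,0,0]},{"dp":[0,1,0],"angular":[0,0,0]},{"dp":[0,1,0],"angular":[0,0,0]},{"dp":[0,1,0],"angular":[0,0,0]},{"dp":[0,1,0],"angular":[0,0,0]},{"dp":[0,1,0],"angular":[0,0,0]},{"dp":[0,1,0],"angular":[0,0,0]},{"dp":[0,1,0],"angular":[0,0,0]},{"dp":[0,1,0],"angular":[0,0,0]}]'
python3 - <<'E'
from h import *
print(sense()["q"].round(2))
s=vision.snapshot("top");P=cloud(s);bx=[.41,.6,-.01,.14];print(rect(P,.035,.055,bx))
cv2.imwrite("pics/o.png",cv2.resize(s["image"][120:260,150:350],(800,560),interpolation=cv2.INTER_CUBIC))
E
```

```text
t: 8.2
tcp_pos: [0.5122, 0.1484, 0.2734]
tool_rot: [0.003, 1.0, -0.0, 0.001]
force: [-0.1, -0.3, 0.5]
finger_gap: 0.2
gripper_force: 0.0
[ 0.07  0.37  1.63 -0.    1.13 -1.49]
(521, np.float64(0.0455), [array([501.6,  65.8]), array([ 86.5, 120. ]), np.float64(88.3)])
```

View pics/o.png

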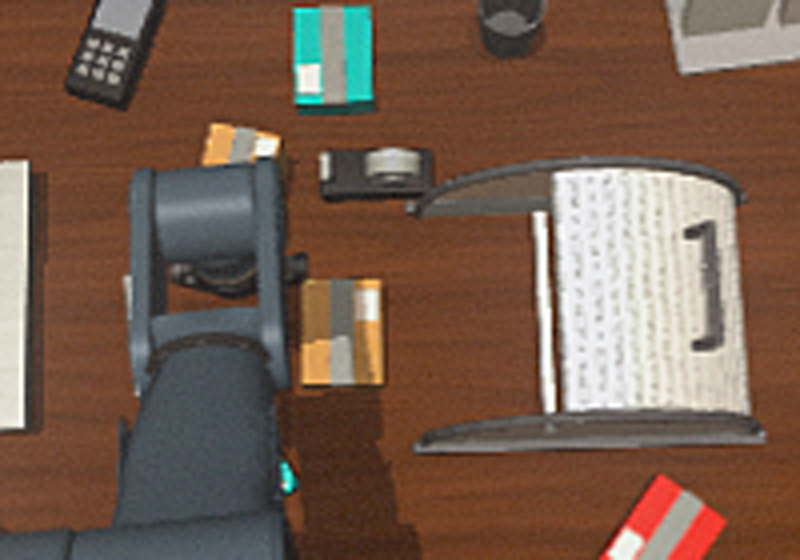

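The cover is open, with the bar at about (710,285) in the crop and the stop rail at about (543,310). The parcel is undisturbed. Next I'll turn the fingers across, open them, and descend behind the parcel.

```bash
python3 -m crank '[{"dp":[-0.03,0,0],"angular":[0,0,-8.2]},{"dp":[-0.03,0,0],"angular":[0,0,-8.2]},{"dp":[-0.03,0,0],"angular":[0,0,-8.2]},{"dp":[-0.03,0,0],"angular":[0,0,-8.2]},{"dp":[-0.03,0,0],"angular":[0,0,-8.2]},{"dp":[-0.03,0,0],"angular":[0,0,-8.2]},{"dp":[-0.03,0,0],"angular":[0,0,-8.2]},{"dp":[-0.03,0,0],"angular":[0,0,-8.2]},{"dp":[-0.03,0,0],"angular":[0,0,-8.2]},{"dp":[0,0,0],"angular":[0,0,-8.2]},{"dp":[0,0,0],"angular":[0,0,-8.2]},{"dp":[0,0,-0.9],"angular":[0,0,0]},{"dp":[0,0,-0.9],"angular":[0,0,0]},{"dp":[0,0,-0.9],"angular":[0,0,0]},{"dp":[0,0,-0.9],"angular":[0,0,0]},{"dp":[0,0,-0.9],"angular":[0,0,0]},{"dp":[0,0,-0.9],"angular":[0,0,0]},{"dp":[0,0,0],"angular":[0,0,0]}]' 0
python3 - <<'E'
from h import *
s=vision.snapshot("top");P=cloud(s)
m=(P[...,2]>.013)&(P[...,2]<.027)&(P[...,0]>.43)&(P[...,0]<.6)&(P[...,1]>-.2)&(P[...,1]<-.12)
q=P[m];print(len(q),np.percentile(q[:,1],[5,50,95]).round(4))
E
```

```text
t: 10.05
tcp_pos: [0.502, 0.1468, 0.1084]
tool_rot: [0.711, 0.704, -0.003, -0.002]
force: [-0.9, -0.6, -0.1]
finger_gap: 0.998
gripper_force: 0.0
85 [-0.1714 -0.1659 -0.1603]
```

```bash
python3 -m crank '[{"dp":[0,0,-0.7],"angular":[0,0,0]},{"dp":[0,0,-0.7],"angular":[0,0,0]},{"dp":[0,0,-0.7],"angular":[0,0,0]},{"dp":[0,0,-0.68],"angular":[0,0,0]},{"dp":[0,-0.3,0],"angular":[0,0,0]},{"dp":[0,-0.3,0],"angular":[0,0,0]},{"dp":[0,-0.3,0],"angular":[0,0,0]},{"dp":[0,-0.3,0],"angular":[0,0,0]},{"dp":[0,-0.4,0],"angular":[0,0,0]},{"dp":[0,-0.4,0],"angular":[0,0,0]},{"dp":[0,-0.4,0],"angular":[0,0,0]},{"dp":[0,-0.4,0],"angular":[0,0,0]},{"dp":[0,-0.4,0],"angular":[0,0,0]},{"dp":[0,-0.4,0],"angular":[0,0,0]},{"dp":[0,0,0],"angular":[0,0,0]}]'
```

```text
t: 11.6
tcp_pos: [0.5045, 0.037, 0.0273]
tool_rot: [0.712, 0.703, -0.0, 0.0]
force: [0.2, 0.5, 1.4]
finger_gap: 0.999
gripper_force: 0.0
```

```bash
python3 -m crank '[{"dp":[0,-0.3,0],"angular":[0,0,0]},{"dp":[0,-0.3,0],"angular":[0,0,0]},{"dp":[0,-0.3,0],"angular":[0,0,0]},{"dp":[0,-0.3,0],"angular":[0,0,0]},{"dp":[0,-0.3,0],"angular":[0,0,0]},{"dp":[0,-0.3,0],"angular":[0,0,0]},{"dp":[0,-0.3,0],"angular":[0,0,0]},{"dp":[0,-0.3,0],"angular":[0,0,0]},{"dp":[0,-0.3,0],"angular":[0,0,0]},{"dp":[0,0,0],"angular":[0,0,0]}]'
python3 - <<'E'
from h import *
for n in("top","side"):
    s=vision.snapshot(n);P=cloud(s);print(rect(P,.035,.055,[.41,.6,-.2,0]))
    cv2.imwrite(f"pics/p_{n}.png",cv2.resize(s["image"][130:240,190:340] if n=="top" else s["image"][100:240,160:310],(600,440)))
E
```

```text
t: 12.6
tcp_pos: [0.5049, -0.0436, 0.0276]
tool_rot: [0.711, 0.703, 0.0, 0.001]
force: [-0.2, -0.4, 0.1]
finger_gap: 1.001
gripper_force: 0.0
(193, np.float64(0.046), [array([ 499.2, -104. ]), array([ 81.1, 119.4]), np.float64(86.9)])
(215, np.float64(0.0441), [array([507.4, -88.7]), array([113.4, 116.4]), np.float64(88.4)])
```

View pics/p_side.png

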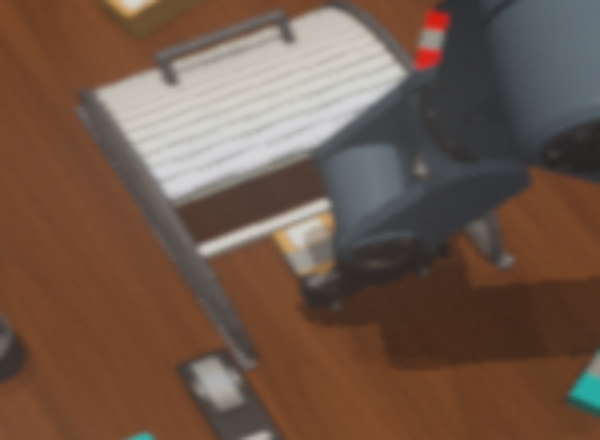

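The side view shows the carton just short of the rail: its edge is at about (290,240) and the rail end at (205,248). I'll finish in small steps.

```bash
for i in 1; do python3 -m crank '[{"dp":[0,-0.1,0],"angular":[0,0,0]},{"dp":[0,-0.1,0],"angular":[0,0,0]},{"dp":[0,-0.1,0],"angular":[0,0,0]},{"dp":[0,-0.1,0],"angular":[0,0,0]}]'; done
python3 -m crank '[{"dp":[0,-0.07,0],"angular":[0,0,0]},{"dp":[0,0,0],"angular":[0,0,0]}]'
```

```text
t: 13.1
tcp_pos: [0.5042, -0.054, 0.0276]
tool_rot: [0.711, 0.703, -0.0, -0.0]
force: [0.1, 2.8, 2.2]
finger_gap: 1.004
gripper_force: 1.2
t: 13.3
tcp_pos: [0.5043, -0.0566, 0.0275]
tool_rot: [0.711, 0.703, -0.0, 0.0]
force: [-0.5, 0.8, 1.2]
finger_gap: 1.005
gripper_force: 0.2
```

```bash
python3 -m crank '[{"dp":[0,-0.05,0],"angular":[0,0,0]},{"dp":[0,-0.05,0],"angular":[0,0,0]}]'; python3 -m crank '[{"dp":[0,-0.05,0],"angular":[0,0,0]},{"dp":[0,-0.05,0],"angular":[0,0,0]}]'
```

```text
t: 13.5
tcp_pos: [0.504, -0.0586, 0.0275]
tool_rot: [0.711, 0.703, 0.0, -0.001]
force: [1.2, 11.0, 4.0]
finger_gap: 0.996
gripper_force: 5.3
t: 13.7
tcp_pos: [0.5037, -0.0589, 0.0276]
tool_rot: [0.71, 0.704, 0.001, -0.002]
force: [5.5, 24.3, 4.7]
finger_gap: 0.997
gripper_force: 12.3
```

Firm contact at 24 N, at the expected depth. I'll back off, rise, and check.

```bash
python3 -m crank '[{"dp":[0,0,0],"angular":[0,0,0]},{"dp":[0,0.3,0],"angular":[0,0,0]},{"dp":[0,0.8,0],"angular":[0,0,0]},{"dp":[0,1,0],"angular":[0,0,0]},{"dp":[0,1,0],"angular":[0,0,0]},{"dp":[0,1,0],"angular":[0,0,0]},{"dp":[0,1,0.9],"angular":[0,0,0]},{"dp":[0,0,1],"angular":[0,0,0]},{"dp":[0,0,1],"angular":[0,0,8.2]},{"dp":[0,0,1],"angular":[0,0,8.2]},{"dp":[0,0,1],"angular":[0,0,8.2]},{"dp":[0,0,1],"angular":[0,0,8.2]},{"dp":[0,0,1],"angular":[0,0,8.2]},{"dp":[0,0,1],"angular":[0,0,8.2]},{"dp":[0,0,0.4],"angular":[0,0,8.2]},{"dp":[0,0,0],"angular":[0,0,8.2]},{"dp":[0,0,0],"angular":[0,0,8.2]},{"dp":[0,0,0],"angular":[0,0,8.2]},{"dp":[0,0,0],"angular":[0,0,8.2]},{"dp":[0,0,0],"angular":[0,0,0]}]' 0.7
python3 - <<'E'
from h import *
for n in("top","side"):
    s=vision.snapshot(n);P=cloud(s);print(rect(P,.035,.055,[.41,.6,-.2,0]))
    cv2.imwrite(f"pics/q_{n}.png",cv2.resize(s["image"][130:240,190:340] if n=="top" else s["image"][80:220,160:310],(750,550) if n=="top" else (750,700)))
    # rail
    m=(P[...,2]>.012)&(P[...,2]<.027)&(P[...,0]>.4)&(P[...,0]<.63)&(P[...,1]>-.2)&(P[...,1]<-.14);q=P[m];print(np.percentile(q[:,1],[5,50,95]).round(4))
    a,b=q[q[:,0]<.47],q[q[:,0]>.56];print(a[:,:2].mean(0),b[:,:2].mean(0))
    # handle
    m=(P[...,2]>.187)&(P[...,2]<.23)&(P[...,0]>.42)&(P[...,0]<.6)&(P[...,1]<-.28)&(P[...,1]>-.4);print("bar",len(P[m]),np.median(P[m],0).round(4),P[m][:,2].max())
E
```

```text
t: 15.7
tcp_pos: [0.5042, 0.0904, 0.2763]
tool_rot: [0.004, 1.0, -0.0, -0.0]
force: [-0.7, 0.1, 0.4]
finger_gap: 0.296
gripper_force: 0.0
(513, np.float64(0.0453), [array([ 501.5, -115.2]), array([ 90.4, 122.7]), np.float64(89.5)])
[-0.1718 -0.1665 -0.1594]
[ 0.43765719 -0.16444381] [ 0.5985974  -0.16539021]
bar 107 [ 0.5102 -0.3216  0.2018] 0.21438494312059686
(681, np.float64(0.0441), [array([ 504.9, -113.8]), array([ 92.2, 120.3]), np.float64(89.8)])
[-0.1714 -0.1656 -0.1586]
[ 0.44049994 -0.16525291] [ 0.59548059 -0.16381997]
bar 138 [ 0.5156 -0.323   0.2004] 0.20822152474439992
```

View pics/q_top.png

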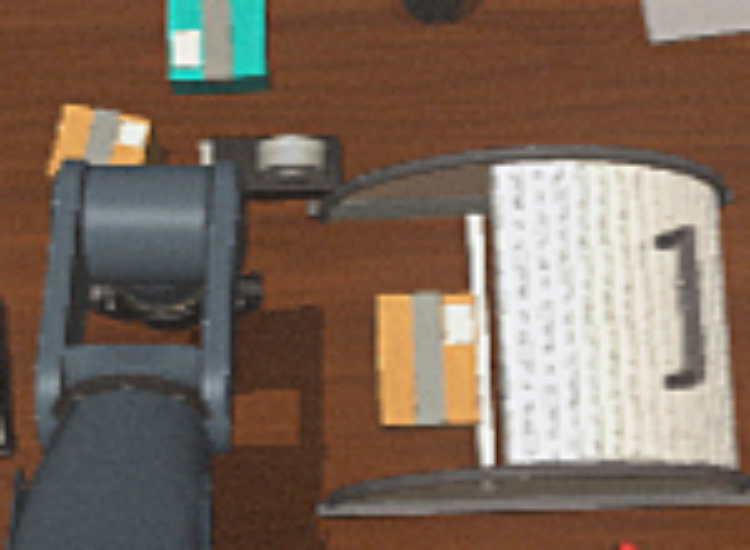

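The carton sits flush along the rail (contact at about (478,360) in the crop, square to within 1°). Back over to the bar at (0.513, -0.325, 0.196).

```bash
python3 -m crank '[{"dp":[0.1,-0.85,0],"angular":[0,0,0]},{"dp":[0.1,-1,0],"angular":[0,0,0]},{"dp":[0.1,-1,0],"angular":[0,0,0]},{"dp":[0,-1,0],"angular":[0,0,0]},{"dp":[0,-1,0],"angular":[0,0,0]},{"dp":[0,-1,0],"angular":[0,0,0]},{"dp":[0,-1,0],"angular":[0,0,0]},{"dp":[0,-1,0],"angular":[0,0,0]},{"dp":[0,-1,0],"angular":[0,0,0]},{"dp":[0,-1,0],"angular":[0,0,0]},{"dp":[0,-1,0],"angular":[0,0,0]},{"dp":[0,-1,0],"angular":[0,0,0]},{"dp":[0,-1,0],"angular":[0,0,0]},{"dp":[0,-1,0],"angular":[0,0,0]},{"dp":[0,0,-0.5],"angular":[0,0,0]},{"dp":[0,0,-0.5],"angular":[0,0,0]},{"dp":[0,0,-0.3],"angular":[0,0,0]},{"dp":[0,0,0],"angular":[0,0,0]},{"dp":[0,0,0],"angular":[0,0,0]}]'
python3 -m crank '[{"dp":[0,0,-0.2],"angular":[0,0,0]},{"dp":[0,0,-0.2],"angular":[0,0,0]},{"dp":[0,0,-0.2],"angular":[0,0,0]},{"dp":[0,0,-0.2],"angular":[0,0,0]},{"dp":[0,0,-0.2],"angular":[0,0,0]},{"dp":[0,0,0],"angular":[0,0,0]}]'
```

```text
t: 17.7
tcp_pos: [0.5135, -0.3247, 0.2377]
tool_rot: [0.004, 1.0, -0.0, 0.0]
force: [-0.0, -0.3, 0.3]
finger_gap: 0.3
gripper_force: 0.0
t: 18.3
tcp_pos: [0.5127, -0.3242, 0.2063]
tool_rot: [0.004, 1.0, 0.001, -0.001]
force: [-0.3, -0.0, -0.9]
finger_gap: 0.302
gripper_force: 0.0
```

```bash
python3 -m crank '[{"dp":[0,0,-0.1],"angular":[0,0,0]},{"dp":[0,0,0],"angular":[0,0,0]},{"dp":[0,0,0],"angular":[0,0,0]},{"dp":[0,0,0],"angular":[0,0,0]}]' 1 20
```

```text
t: 18.7
tcp_pos: [0.5137, -0.3264, 0.2049]
tool_rot: [0.004, 1.0, -0.002, 0.001]
force: [-0.1, -6.2, -1.4]
finger_gap: 0.126
gripper_force: 20.0
```

```bash
python3 -m crank '[{"dp":[0,0,0],"angular":[0,0,0]},{"dp":[0,0,0],"angular":[0,0,0]},{"dp":[0,0.56,0.31],"angular":[0,0,0]},{"dp":[0,0.59,0.26],"angular":[0,0,0]},{"dp":[0,0.6,0.21],"angular":[0,0,0]},{"dp":[0,0.62,0.16],"angular":[0,0,0]},{"dp":[0,0.63,0.1],"angular":[0,0,0]},{"dp":[0,0.64,0.04],"angular":[0,0,0]},{"dp":[0,0.64,-0.01],"angular":[0,0,0]},{"dp":[0,0.64,-0.07],"angular":[0,0,0]},{"dp":[0,0,0],"angular":[0,0,0]}]' 0.8
python3 -m crank '[{"dp":[0,0.63,-0.12],"angular":[0,0,0]},{"dp":[0,0.61,-0.18],"angular":[0,0,0]},{"dp":[0,0.6,-0.23],"angular":[0,0,0]},{"dp":[0,0.58,-0.28],"angular":[0,0,0]},{"dp":[0,0.55,-0.33],"angular":[0,0,0]},{"dp":[0,0.52,-0.38],"angular":[0,0,0]},{"dp":[0,0,0],"angular":[0,0,0]}]'
```

```text
t: 19.8
tcp_pos: [0.5125, -0.1737, 0.2342]
tool_rot: [0.003, 1.0, 0.002, -0.001]
force: [-0.7, 0.0, -0.2]
finger_gap: 0.199
gripper_force: 0.0
t: 20.5
tcp_pos: [0.511, -0.0697, 0.1869]
tool_rot: [0.003, 1.0, 0.002, -0.003]
force: [0.8, -0.4, -0.2]
finger_gap: 0.199
gripper_force: 0.0
```

```bash
python3 -m crank '[{"dp":[0,0.13,-0.11],"angular":[0,0,0]},{"dp":[0,0.13,-0.11],"angular":[0,0,0]},{"dp":[0,0,0],"angular":[0,0,0]}]'; python3 -m crank '[{"dp":[0,0.07,-0.04],"angular":[0,0,0]},{"dp":[0,0.07,0],"angular":[0,0,0]}]';python3 -m crank '[{"dp":[0,0.07,0],"angular":[0,0,0]},{"dp":[0,0,0],"angular":[0,0,0]}]'
```

```text
t: 20.8
tcp_pos: [0.5132, -0.0646, 0.182]
tool_rot: [0.004, 1.0, 0.0, -0.0]
force: [-0.6, -0.8, -0.2]
finger_gap: 0.198
gripper_force: 0.0
t: 21.0
tcp_pos: [0.5133, -0.0619, 0.1808]
tool_rot: [0.003, 1.0, -0.001, -0.0]
force: [-1.2, -6.4, -6.0]
finger_gap: 0.201
gripper_force: 3.6
t: 21.2
tcp_pos: [0.5134, -0.0597, 0.1808]
tool_rot: [0.003, 1.0, -0.001, -0.0]
force: [-0.2, -6.9, -4.4]
finger_gap: 0.201
gripper_force: 2.9
```

```bash
python3 -m crank '[{"dp":[0,0.06,-0.04],"angular":[0,0,0]},{"dp":[0,0,0],"angular":[0,0,0]}]'; python3 -m crank '[{"dp":[0,0.06,-0.04],"angular":[0,0,0]},{"dp":[0,0,0],"angular":[0,0,0]}]'
```

```text
t: 21.4
tcp_pos: [0.5135, -0.0596, 0.1806]
tool_rot: [0.003, 1.0, -0.003, 0.0]
force: [-2.5, -10.5, 2.8]
finger_gap: 0.2
gripper_force: 5.3
t: 21.6
tcp_pos: [0.5138, -0.0594, 0.1803]
tool_rot: [0.002, 1.0, -0.005, 0.001]
force: [-4.7, -15.2, 6.3]
finger_gap: 0.202
gripper_force: 7.7
```

```bash
python3 -m crank '[{"dp":[0,0.08,0],"angular":[0,0,0]},{"dp":[0,0,0],"angular":[0,0,0]}]'; python3 -m crank '[{"dp":[0,-0.2,0.08],"angular":[0,0,0]},{"dp":[0,0,0],"angular":[0,0,0]}]'; python3 -m crank '[{"dp":[0,0,0.3],"angular":[0,0,0]},{"dp":[0,0,0.6],"angular":[0,0,0]},{"dp":[0,0,0.9],"angular":[0,0,0]},{"dp":[0,0.5,0.9],"angular":[0,0,0]},{"dp":[-0.5,1,0],"angular":[0,0,0]},{"dp":[-0.5,1,0],"angular":[0,0,0]},{"dp":[-0.5,1,0],"angular":[0,0,0]},{"dp":[-0.5,1,0],"angular":[0,0,0]},{"dp":[-0.5,1,0],"angular":[0,0,0]},{"dp":[-0.5,1,0],"angular":[0,0,0]},{"dp":[0,1,0],"angular":[0,0,0]},{"dp":[0,0,0],"angular":[0,0,0]}]'
python3 - <<'E'
from h import *
for n in("top","side"):
    s=vision.snapshot(n);P=cloud(s)
    m=(P[...,2]>.165)&(P[...,2]<.21)&(P[...,0]>.44)&(P[...,0]<.59)&(P[...,1]>-.09)&(P[...,1]<-.03);q=P[m];print("bar",len(q),np.median(q,0).round(4))
    t=dict(np.load(n+"0.npz"));Q=cloud(t);m=(Q[...,2]>.165)&(Q[...,2]<.21)&(Q[...,0]>.44)&(Q[...,0]<.59)&(Q[...,1]>-.1)&(Q[...,1]<-.03);r=np.hypot(Q[...,1]+.2105,Q[...,2]-.012);m&=r>.2;print("was",np.median(Q[m],0).round(4))
    cv2.imwrite(f"pics/z_{n}.png",cv2.resize(s["image"][120:250,150:350] if n=="top" else s["image"][90:300,150:330],(800,520) if n=="top" else (510,595)))
E
```

```text
t: 21.8
tcp_pos: [0.5138, -0.0592, 0.1803]
tool_rot: [0.002, 1.0, -0.007, 0.001]
force: [-6.8, -21.6, 6.3]
finger_gap: 0.195
gripper_force: 11.2
t: 22.0
tcp_pos: [0.5139, -0.0597, 0.1818]
tool_rot: [0.004, 1.0, -0.001, 0.001]
force: [-1.3, -5.6, 3.6]
finger_gap: 0.201
gripper_force: 2.8
t: 23.2
tcp_pos: [0.4219, 0.1702, 0.2622]
tool_rot: [0.001, 1.0, 0.001, -0.0]
force: [0.5, 0.2, 0.1]
finger_gap: 0.2
gripper_force: 0.0
bar 104 [ 0.5092 -0.0635  0.1796]
was [ 0.5088 -0.0749  0.1902]
bar 138 [ 0.5169 -0.0609  0.1792]
was [ 0.515  -0.0729  0.1886]
```

View pics/z_side.png

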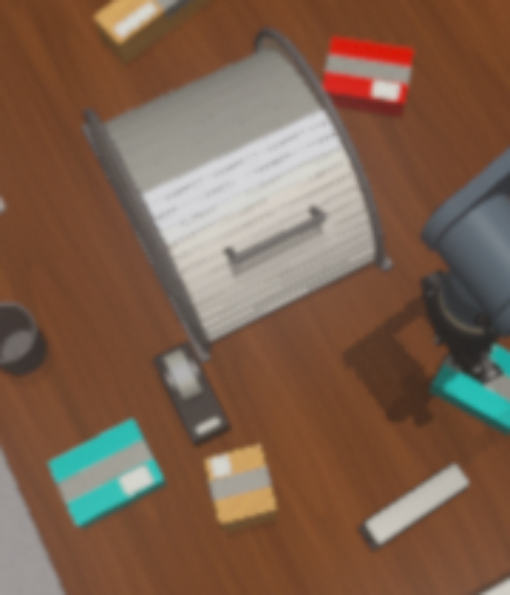

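The cover is shut: the bar in the crop at about (275,240) measures about 12 mm forward and 10 mm down from the start, at the 48° position, and it hit a hard stop at 22 N. The bystanders look undisturbed and the arm is clear.

```bash
python3 -c "
from station import order
print(order.sign_off())"
```

```text
the job is handed in; nothing more can be done
None
```

The job is handed in, with no verdict returned: the cover was rolled open, the carton pushed square against the stop rail, and the cover rolled back to its hard stop. The last picture showed nothing else disturbed, and the run took about 23 s of the 67 s limit.

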